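Load the egg cooker and hold its start dial at the third notch

ROBOT

A 6-joint arm with a two-finger parallel gripper is mounted at the origin on a cart in front of the work surface, level with it; the furniture and walls round the work are solid. World frame = base frame: x ahead of the robot, y to its left, z up, the work surface at z = 0. Lengths are in m, angles in rad, forces in N, time in s.
With the tool pointing down it reaches from about 0.425 to 0.925 m from the base axis. Payload 12.5 kg.
Tool frame: the origin (TCP) lies midway between the tips of the shut fingers; the grasp point (between the pads) lies 19 mm behind it; x points along the fingers, z is the direction in which the jaws open and shut, and the axes are right-handed (so a half turn about x gives the same grasp; the last joint's range is limited). The gripper opens to 85 mm and grips with 20 to 120 N. Pads are 22 mm wide; open, the fingers measure 114 mm over their backs; the gripper's body (76 mm by 85 mm) begins 54 mm behind the grasp point. The pads swing forward as they close: fully open they stand 13 mm farther back than shut.
Start: joints at [-1.209, 0.491, 1.559, -0, 1.092, -0.106], TCP at [0.282, -0.558, 0.231] pointing down, gripper open.
Joint ranges: [-3.1, 3.1], [-0.84, 2.19], [0.05, 2.79], [-1.13, 4.28], [0.06, 2.93], [-2.69, 2.69]. Speed limits (rad/s): [2.22, 2.22, 2.79, 3.14, 3.14, 3.14].

INTERFACE

Orientations are given as a rotation vector (axis times angle).
In Python, from bench import robot gives the robot as it stands. The module is installed in compiled form; this text tells all that it offers.
- The arm moves only by the shell command python3 -m pendant 'ROWS' [FORCE]. ROWS is JSON, a list of rows, each a list of 3 entries, a list of its own where there are three numbers: the shift along the tool's x, y, z in cm, then the turn, a rotation vector about the tool's x, y, z in rad, then the closure, from 0 (fully open) to 1 (shut). A call has 1 to 8 rows; each row shifts and turns the commanded pose from where the row before left it, along the tool's axes as they then stand; what a row does not reach is not made up. A row lasts 1/8 s, in which the tool goes at most 62.5 mm and 10.7 degrees, less where a joint would pass 70% of its speed; a pose out of reach is approached as far as the arm can. A call with a gripper value outside its range is refused whole. The fingers move at their own pace and stop on an object; FORCE is the grip in N (left out, the last holds). Time passes only in rows, so rows that do not move let the fingers close. It gives the time, the measured TCP pose, the force and the opening at its end, in the units of the state.
- robot.get_state(): the state, without advancing time (a new reading comes with each control period).
- robot.snapshot(name): name is "side" or "top" or "wrist"; returns a dict with "pixels" (420x560x3 uint8, red, green, blue), "fx", "fy", "cx", "cy" (pixels), "position" and "attitude" of the camera in the world. Camera axes: x right, y up, looking along -z (the intrinsics and any distortion apply to the point x, -y, -z); pixel columns grow to the right and rows downward; lengths in m; the calibration is good to about 2 mm. The wrist camera is an equidistant fisheye: a pixel r from the principal point sees the ray r / f radians off the axis. A picture is of the moment at which its call begins. There is no depth.
- robot.job_done(): hands the job in, once; it reports no verdict.
Trained networks look in a picture, given as the dict that the camera call returned (one of the last four; its "shot" number tells which), for a name from the list of things; names that differ only in an ending like _2 or _b are one class to them, and where a whole thing is asked for, a point or a joint stands for the part that bears it (a point fixed in the world has none). Each returns a list of dicts, best first, with "confidence" (0 to 1); they miss things now and then, are a little off and sometimes report something else, mostly with a low value. They report only what shows in the picture. A call takes as long as a camera call.
- robot.spot_in(picture, name): "centre" ([x, y, z] in m, in world coordinates, good to about 4 mm: the middle of the surface that is visible of it).
- robot.cut_out(picture, name): "mask" (420x560 bool, what is visible of it).
The state is a dict: "clock": time; "joint_pos": joint angles; "joint_velocities": joint speeds; "joint_efforts": joint torques, N m; "ee_pos": TCP position; "orientation": TCP orientation; "force": force on the tool from outside, world axes, zero at the start; "wrist_torque": the same for the moment, N m; "gripper_width": finger opening in m.
Only numpy, scipy, OpenCV 4.12 (cv2) and the standard library are available. Lean on these libraries where they do the work, as an engineer would, in place of code of your own. Each camera call takes 0.05 s, during which the arm holds its last target. There are 200 camera calls.

TASK

Take the two eggs from the wooden rack and stand each one upright in its own well of the egg cooker, then let go of them; do not drop them or disturb the things standing round. Only then turn the cooker's spring-return dial clockwise, past the first and second notch, to the third notch (three dots), without ever turning on to the fourth. Finish holding the dial at the third notch with the gripper: do not let go, or it springs back.

Things in the scene. Friction and masses are not known exactly. Their poses are not given: they have to be found in the camera images.
- cooker: Flat grey electric egg cooker, fixed to the worktop, 146 x 251 mm, tray top 52 mm high. Origin under the middle, z up. Egg tray with three wells on its +y part (own axes), round control panel with the dial on its -y part. Mind the hanging cabinet to its left: it fills the space above z = 0.5 m from x = 0.43 m on and from y = 0.31 m to the left.
- well0 (a point): Centre of the mouth of a well in the steel tray, level with the tray top, z up. Each well is a round hole 31 mm wide, 13 mm deep; a seated egg sinks about 7 mm into it and rests on its rim. Any well will do for either egg; the wells' centres are 75 mm apart.
- well1 (a point): Second well, same kind.
- well2 (a point): Third well, same kind.
- dial (a joint): Turn of the dial, rad: 0 = home (pointer at the short bar mark), grows clockwise seen from above. Notches at 0.4, 0.8, 1.2 and 1.6, marked by one, two, three and four small raised black dots on the panel; stop at 1.75. A spring drives it back to 0 with 0.045 N m at home rising to 0.12 N m at the third notch; each notch adds a bump of about 0.03 N m. No notch holds the dial by itself: let go, it returns home.
- dial_grip (a point): Point on the dial's vertical axis, 12 mm below the top of its grip bar, 74 mm above the worktop. The black bar is 44 mm long, 12 mm thick and 34 mm high over a low 48 mm disc whose top is 54 mm above the worktop. This frame turns with the dial: x along the bar (the pointer end, with a small white mark on top, is at -x), y across it, z up.
- dial_pointer (a point): Middle of the bar's pointer end, 22 mm from the axis, same height and axes as dial_grip; at home it points along the cooker's own -x.
- rack: Wooden egg rack, 160 x 72 mm, top 30 mm high, fixed; origin under its middle, x along its length, z up. Two round holes 31 mm wide, 40 mm either side of the middle, each with an egg.
- egg_a: Hen's egg, 43 mm wide at its widest and 56 mm tall, 40 to 85 g, standing blunt end down in the rack, sunk about 7 mm. Origin at its lowest point, z along its length up to the pointed end.
- egg_a_mid (a point): Middle of egg_a where it is widest, 21.5 mm above its lowest point: the height to grip.
- egg_b: The other egg, same size and shape.
- egg_b_mid (a point): Middle of egg_b where it is widest, 21.5 mm above its lowest point.
- salt_shaker: Salt shaker, 44 x 44 x 90 mm, loose, beyond the work; leave it alone. Origin under its middle.
- jar_thyme: Spice jar with a dark cap, 41 x 41 x 104 mm, loose, beyond the work; leave it alone. Origin under its middle.
- food_tin: Food tin, upright can 57 mm across and 72 mm tall, loose, beyond the work; leave it alone. Origin under its middle.

How it is judged:
By the outcome, as a careful person would: the job done as asked, in the order asked, and still so for the second after the job is handed in, while the arm keeps its last pose, push and grip.
It also fails if it takes over 67 s, if anything falls off the work surface, if the arm or the gripper's body presses on something with over 40 N, if the wrist force passes 120 N, or if a joint passes its speed limit or range.

## Working session

There is one attempt and no reset: what is moved stays moved. The work goes in short steps, Python scripts to look and compute and a shell command to move; the robot and the scene stay as the last step left them, time stands still between calls to the robot, and variables do not carry over. Pictures are saved under pics/ and viewed, about 8 in all and at most 12, crops included, and the job is handed in when it is done.

```bash
mkdir -p pics; cat > h.py <<'E'
import numpy as np,cv2
from scipy.spatial.transform import Rotation as R
from bench import robot
np.set_printoptions(precision=4,suppress=True)
def att(p):
    a=np.array(p["attitude"],float)
    return a if a.shape==(3,3) else R.from_rotvec(a).as_matrix() if a.size==3 else None
def save(p,n,crop=None,s=1):
    im=p["pixels"][:,:,::-1]
    if crop: x0,y0,x1,y1=crop; im=im[y0:y1,x0:x1]
    cv2.imwrite("pics/"+n,cv2.resize(im,None,fx=s,fy=s,interpolation=cv2.INTER_CUBIC))
def proj(p,X):
    c=(np.array(X)-p["position"])@att(p); return p["cx"]+p["fx"]*c[...,0]/-c[...,2],p["cy"]-p["fy"]*c[...,1]/-c[...,2]
def onz(p,u,v,z):
    d=att(p)@np.array([(u-p["cx"])/p["fx"],-(v-p["cy"])/p["fy"],-1]); o=np.array(p["position"]); return o+d*(z-o[2])/d[2]
def local(d):  # world shift -> tool axes cm
    s=robot.get_state(); return R.from_rotvec(s["orientation"]).inv().apply(d)*100
E
python3 - <<'E'
from h import *
s=robot.get_state();print(s); print(R.from_rotvec(s["orientation"]).as_matrix())
T=robot.snapshot("top");S=robot.snapshot("side")
for n,p in(("top",T),("side",S)):
    print(n,{k:p[k] for k in p if k!="pixels"}); save(p,n+"0.png",s=1.4)
    for o in["egg_a","well0","dial_grip","dial_pointer","rack","cooker","salt_shaker","jar_thyme","food_tin"]:
        print(o,[(np.round(d["centre"],4).tolist(),round(d["confidence"],2)) for d in robot.spot_in(p,o)][:4])
E
```

```text
{'clock': 0.0, 'joint_pos': array([-1.2086,  0.4916,  1.5595, -0.    ,  1.0917, -0.1056]), 'joint_velocities': array([-0.0018,  0.0001, -0.0014,  0.0004,  0.0001,  0.0007]), 'joint_efforts': array([  0.001 , -61.8447, -26.16  ,  -0.0001,   0.004 ,   0.    ]), 'ee_pos': array([ 0.2818, -0.5576,  0.2307]), 'orientation': array([ 0.8588,  1.3959, -0.8576]), 'force': array([0.2347, 0.0451, 0.5119]), 'wrist_torque': array([-0.0092,  0.023 , -0.0122]), 'gripper_width': 0.08546691416518432}
[[-0.0004  0.8926  0.4509]
 [ 0.0011  0.4509 -0.8926]
 [-1.      0.0001 -0.0012]]
top {'fx': 392.78684878606106, 'fy': 392.78684878606106, 'cx': 285.54156278026795, 'cy': 209.0454403959983, 'position': array([ 0.4889, -0.1141,  0.9083]), 'attitude': array([ 0.1032, -0.1462, -1.5561]), 'shot': 1}
egg_a [([0.5284, -0.3526, 0.0672], 0.83), ([0.6035, -0.3707, 0.0685], 0.67), ([0.5874, 0.0086, 0.0549], 0.48), ([0.7625, -0.0139, 0.0703], 0.2)]
well0 [([0.5928, 0.007, 0.052], 0.87)]
dial_grip [([0.6128, -0.0714, 0.0561], 0.68)]
dial_pointer [([0.6152, -0.0746, 0.0532], 0.74), ([0.5268, -0.3556, 0.0708], 0.69)]

[... 266 characters left out ...]
-0.3679, 0.0659], 0.75)]
side {'fx': 468.7112495505463, 'fy': 468.7112495505463, 'cx': 281.9930255668564, 'cy': 216.74253875813548, 'position': array([0.0396, 0.749 , 0.5684]), 'attitude': array([ 0.3956, -1.3986, -2.2068]), 'shot': 2}
egg_a [([0.5273, -0.3411, 0.0521], 0.52)]
well0 [([0.5782, 0.0602, 0.0541], 0.83)]
dial_grip [([0.6111, -0.0637, 0.0641], 0.6)]
dial_pointer [([0.6118, -0.0594, 0.0643], 0.56)]
rack [([0.5568, -0.3424, 0.0278], 0.91), ([0.6103, -0.0622, 0.0627], 0.59)]
cooker [([0.5737, 0.0627, 0.0509], 0.72)]
salt_shaker [([0.7596, -0.1482, 0.0462], 0.93)]
jar_thyme [([0.7166, -0.2377, 0.0612], 0.64)]
food_tin [([0.765, 0.0046, 0.0463], 0.85), ([0.762, -0.144, 0.0458], 0.43)]
```

View pics/top0.png

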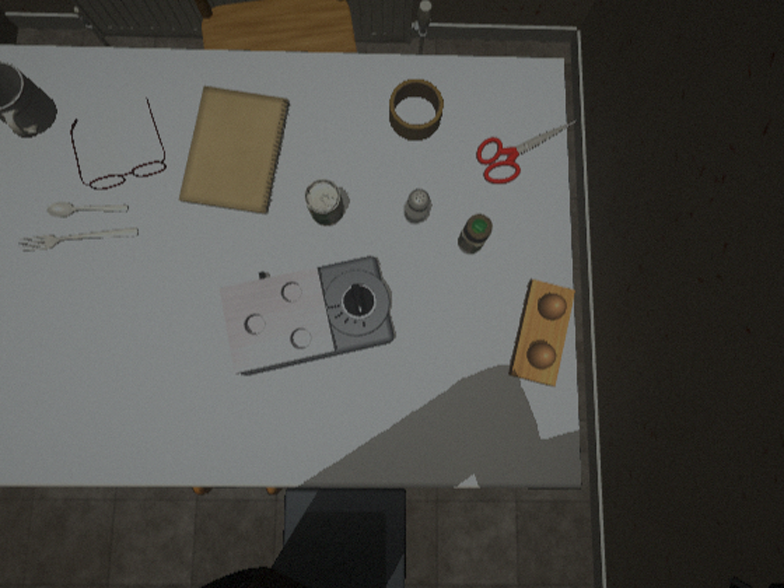

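View pics/side0.png

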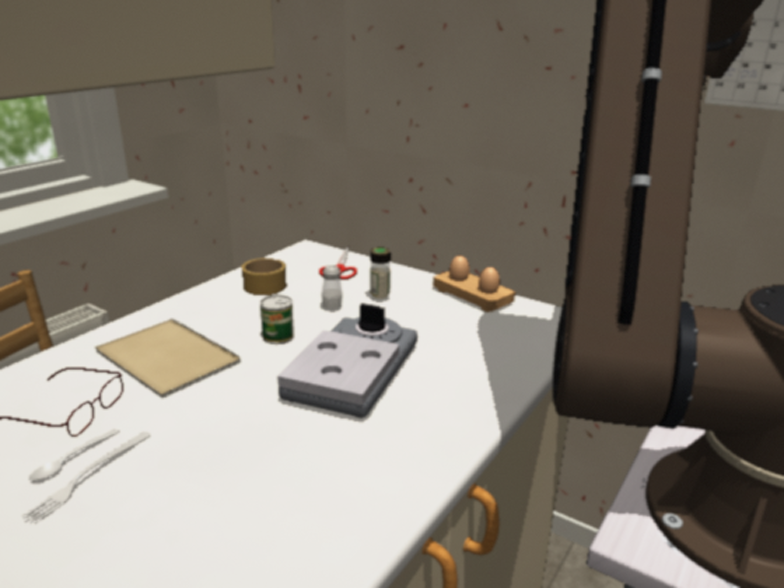

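Top view: the cooker is at image (310,315), its wells at (291,291), (254,323) and (301,338), the dial at (359,300). The rack's eggs are at (552,306) and (541,354), in the 1.4x picture. The side view agrees with this. Next I measure precisely.

```bash
python3 - <<'E'
from h import *
T=robot.snapshot("top");S=robot.snapshot("side")
save(T,"top1.png",(150,175,430,290),2.8)
for n,p in(("top",T),("side",S)):
    for o,z in(("egg_a",.049),("well0",.052),("dial_grip",.07),("cooker",.052),("rack",.03)):
        for d in robot.cut_out(p,o)[:4]:
            v,u=np.nonzero(d["mask"]); 
            (c,sz,an)=cv2.minAreaRect(np.c_[u,v].astype(np.float32))
            w=onz(p,(u.min()+u.max())/2,(v.min()+v.max())/2,z)
            print(n,o,round(d["confidence"],2),len(u),"bbox",u.min(),v.min(),u.max(),v.max(),"xy",w[:2],"rect",np.round(c,1),np.round(sz,1),round(an,1))
# dark wells / corners
E
```

```text
top egg_a 0.73 284 bbox 385 211 404 228 xy [ 0.6066 -0.3797] rect [394.5 219.5] [17. 19.] 90.0
top egg_a 0.59 293 bbox 377 245 396 263 xy [ 0.53   -0.3594] rect [386.5 254. ] [17.7 19.1] 45.0
top egg_a 0.35 1807 bbox 364 200 409 275 xy [ 0.5662 -0.3605] rect [386.8 237.7] [34.4 72.2] 11.9
top well0 0.66 7490 bbox 157 183 280 267 xy [0.5892 0.0092] rect [219.  223.3] [ 69.6 118.7] 77.9
top dial_grip 0.82 369 bbox 246 203 266 225 xy [ 0.6119 -0.073 ] rect [255.6 215.3] [21.  20.6] 26.6
top cooker 0.8 7662 bbox 157 182 280 268 xy [0.5892 0.0092] rect [218.7 223.6] [ 70.1 119.6] 77.5
top cooker 0.33 321 bbox 377 244 396 263 xy [ 0.531  -0.3585] rect [386.5 253.5] [19. 19.] 90.0
top rack 0.56 1673 bbox 364 201 409 275 xy [ 0.5668 -0.3659] rect [386.3 237.7] [34.2 70.4] 13.4
side egg_a 0.64 363 bbox 255 216 274 236 xy [ 0.633  -0.0943] rect [264.5 226. ] [20. 19.] 90.0
side egg_a 0.54 222 bbox 341 191 355 208 xy [ 0.5377 -0.3642] rect [348.  199.5] [17. 14.] 90.0
side egg_a 0.54 181 bbox 321 183 333 199 xy [ 0.6153 -0.3847] rect [327. 191.] [16. 12.] 90.0
side well0 0.89 4817 bbox 198 216 297 297 xy [0.5751 0.0516] rect [246.3 258.6] [67.8 94.7] 36.5
side dial_grip 0.72 365 bbox 255 217 274 236 xy [ 0.6075 -0.0581] rect [264.5 226.5] [19. 19.] 90.0
side dial_grip 0.27 724 bbox 186 210 209 245 xy [0.7319 0.0366] rect [197.4 227.5] [34.9 22.3] 86.8
side cooker 0.78 4913 bbox 198 216 298 296 xy [0.5755 0.0493] rect [246.1 258.3] [68.1 95.9] 35.5
side rack 0.94 829 bbox 309 195 367 223 xy [ 0.5492 -0.3285] rect [337.  207.7] [58.6 22.2] 20.9
side rack 0.57 801 bbox 184 210 209 245 xy [ 0.7895 -0.0191] rect [196.5 227.5] [35. 25.] 90.0
```

View pics/top1.png

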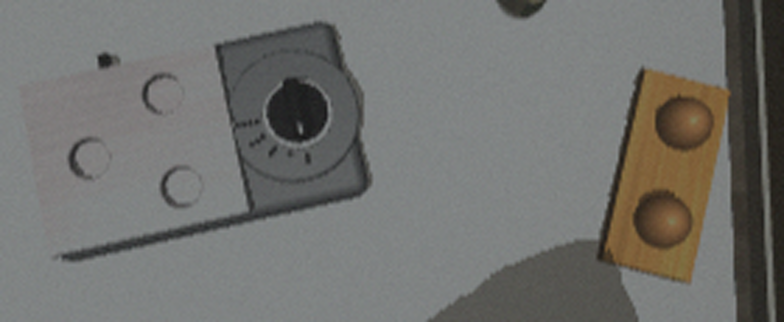

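The crop shows well mouths A (163,94), B (90,158), C (182,186), dial axis about (298,112) with the pointer downwards, eggs at (684,123) and (663,219).

```bash
python3 - <<'E'
from h import *
T=robot.snapshot("top")
W={}
for n,(x,y,z) in dict(A=(163,94,.052),B=(90,158,.052),C=(182,186,.052),dial_disc=(298,112,.054),e1=(684,123,.050),e2=(663,219,.050),r0=(644,68,.03),r1=(730,93,.03),r2=(690,282,.03),r3=(600,261,.03)).items():
    W[n]=onz(T,150+x/2.8-.3,175+y/2.8-.3,z); print(n,W[n])
d=lambda a,b:np.linalg.norm(W[a]-W[b])
print(d("A","B"),d("B","C"),d("A","C"),d("e1","e2"),d("r0","r3"),d("r0","r1"))
rc=sum(W["r%d"%i] for i in range(4))/4; a=W["r0"]+W["r1"]-W["r2"]-W["r3"]; a/=np.linalg.norm(a); print("rack",rc,a,"eggs",rc+.04*a,rc-.04*a, np.arctan2(a[1],a[0]))
e=W["A"]-W["C"];print("AC yaw",np.arctan2(e[1],e[0]))
# wall edges: cooker right/left edge lines
E=[onz(T,150+x/2.8,175+y/2.8,.052) for x,y in((20,86),(217,45),(248,212))]; print(E)
E
```

```text
A [0.6259 0.0336 0.052 ]
B [0.5748 0.088  0.052 ]
C [0.5539 0.0161 0.052 ]
dial_disc [ 0.6127 -0.0725  0.054 ]
e1 [ 0.6084 -0.3784  0.05  ]
e2 [ 0.5323 -0.3591  0.05  ]
r0 [ 0.6561 -0.3531  0.03  ]
r1 [ 0.6364 -0.4233  0.03  ]
r2 [ 0.4838 -0.3848  0.03  ]
r3 [ 0.4996 -0.3133  0.03  ]
0.0745550236059981 0.07485074176203238 0.07408049148181652 0.07841944512182575 0.16150083405296667 0.07288704166075537
rack [ 0.569  -0.3686  0.03  ] [ 0.9694 -0.2455  0.    ] eggs [ 0.6077 -0.3785  0.03  ] [ 0.5302 -0.3588  0.03  ] -0.24798736679113692
AC yaw 0.2387695336682655
[array([0.6301, 0.1445, 0.052 ]), array([ 0.665, -0.008,  0.052]), array([ 0.5337, -0.0361,  0.052 ])]
```

```bash
cat >> h.py <<'E'
def go(X,yaw):
    s=robot.get_state(); M=R.from_rotvec(s["orientation"]).as_matrix(); z=M[:,2]
    y0=np.arctan2(z[1],z[0]); z=np.array([np.cos(yaw),np.sin(yaw),0]); x=np.array([0,0,-1.]); M2=np.c_[x,np.cross(z,x),z]
    print("t%.2f"%s["clock"],"pos",s["ee_pos"],"yaw %.3f q6 %.2f"%(y0,s["joint_pos"][5]),"w %.4f F"%s["gripper_width"],s["force"],
     "| turn",(R.from_matrix(M.T@M2)).as_rotvec(),"then shift cm",(np.array(X)-s["ee_pos"])@M2*100)
E
python3 -m pendant '[[[0,0,0],[0.179,0,0],0],[[0,0,0],[0.179,0,0],0],[[0,0,0],[0.179,0,0],0],[[0,0,0],[0.179,0,0],0]]' 40
python3 -m pendant '[[[1,3.4,-3.18],[0,0,0],0],[[1,3.4,-3.18],[0,0,0],0],[[1,3.4,-3.18],[0,0,0],0],[[1,3.4,-3.18],[0,0,0],0],[[1,3.4,-3.18],[0,0,0],0],[[1,3.4,-3.18],[0,0,0],0],[[1,3.4,-3.18],[0,0,0],0],[[1,3.4,-3.18],[0,0,0],0]]'
python3 - <<'E'
from h import *
go([.608,-.3785,.03],-1.819)
p=robot.snapshot("wrist");print({k:p[k] for k in p if k!="pixels"});save(p,"wr0.png",s=1.2)
print([(d["centre"],d["confidence"]) for d in robot.spot_in(p,"egg_a")])
E
```

```text
clock: 2.15
ee_pos: [0.2818, -0.5579, 0.2313]
orientation: [1.394, 1.078, -1.394]
force: [0.7, 0.1, -0.3]
gripper_width: 0.0856
clock: 3.15
ee_pos: [0.6093, -0.3772, 0.151]
orientation: [1.39, 1.081, -1.39]
force: [-0.9, -0.5, 0.3]
gripper_width: 0.0854
t3.15 pos [ 0.6093 -0.3772  0.151 ] yaw -1.819 q6 1.17 w 0.0854 F [-0.8653 -0.5151  0.3332] | turn [-0.      0.0001 -0.0001] then shift cm [12.0984 -0.0969  0.1544]
{'fx': 325.19226210127806, 'fy': 325.19226210127806, 'cx': 276.26295664814023, 'cy': 211.81930223343028, 'position': array([ 0.6876, -0.3958,  0.2922]), 'attitude': array([-0.2242,  0.2893, -1.8018]), 'shot': 6}
[([0.5406, -0.3597, 0.0676], 0.74), ([0.6138, -0.3822, 0.0671], 0.64)]
```

View pics/wr0.png

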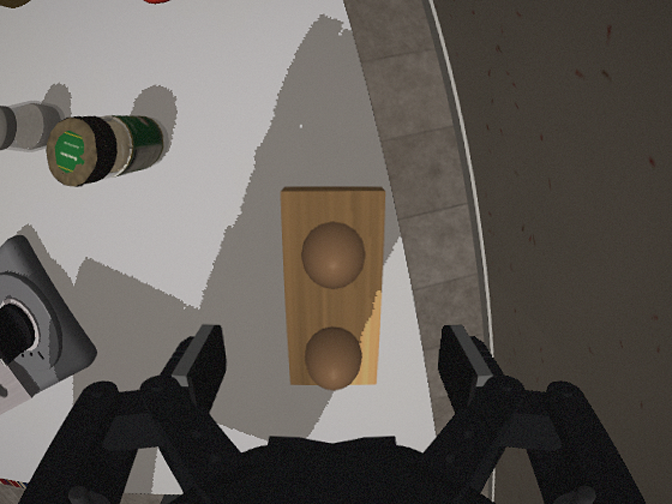

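```bash
cat >> h.py <<'E'
def fish(p,u,v,z):
    a,b=(u-p["cx"])/p["fx"],-(v-p["cy"])/p["fy"]; r=np.hypot(a,b); d=att(p)@np.array([np.sin(r)*a/r,np.sin(r)*b/r,-np.cos(r)])
    o=np.array(p["position"]); return o+d*(z-o[2])/d[2]
E
python3 - <<'E'
from h import *
p=robot.snapshot("wrist")
for d in robot.cut_out(p,"egg_a"):
    v,u=np.nonzero(d["mask"]); c=(u.min()+u.max())/2,(v.min()+v.max())/2; print(d["confidence"],len(u),c,fish(p,*c,.051))
E
```

```text
0.85 1977 (np.float64(279.0), np.float64(300.0)) [ 0.5331 -0.3565  0.051 ]
0.57 2358 (np.float64(280.5), np.float64(214.0)) [ 0.6102 -0.3767  0.051 ]
```

```bash
python3 -m pendant '[[[3,0,0.05],[0,0,0],0],[[3,0,0],[0,0,0],0],[[3,0,0],[0,0,0],0],[[2.5,0,0],[0,0,0],0],[[0.5,0,0],[0,0,0],0]]' 25
python3 -m pendant '[[[0,0,0],[0,0,0],0.8],[[0,0,0],[0,0,0],0.8],[[0,0,0],[0,0,0],0.8],[[0,0,0],[0,0,0],0.8],[[0,0,0],[0,0,0],0.8],[[0,0,0],[0,0,0],0.8]]'
python3 - <<'E'
from h import *
go([.608,-.3785,.03],-1.819)
p=robot.snapshot("wrist");save(p,"wr1.png",s=1.2)
E
```

```text
clock: 3.98
ee_pos: [0.6065, -0.3791, 0.0302]
orientation: [1.39, 1.083, -1.392]
force: [-0.0, -0.1, -0.3]
gripper_width: 0.0851
clock: 4.72
ee_pos: [0.6085, -0.3782, 0.0329]
orientation: [1.39, 1.08, -1.388]
force: [-0.2, 3.7, 4.6]
gripper_width: 0.0415
t4.72 pos [ 0.6085 -0.3782  0.0329] yaw -1.819 q6 1.17 w 0.0415 F [-0.2182  3.6814  4.5921] | turn [ 0.0002  0.     -0.0015] then shift cm [ 0.285  -0.0394  0.0419]
```

View pics/wr1.png

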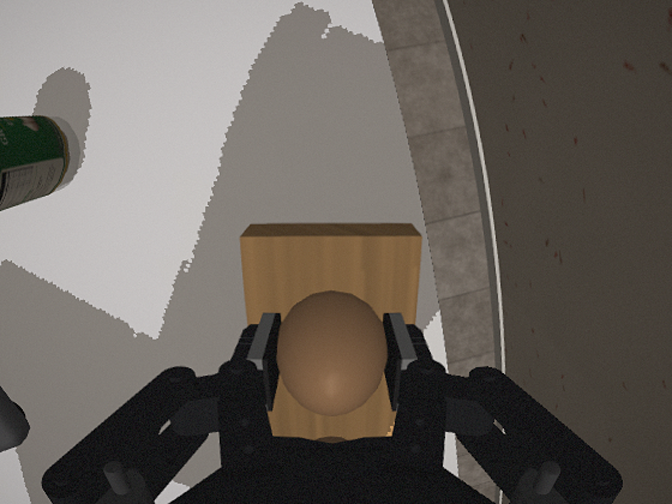

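Egg 1 sits between both pads (egg at (332,350), opening 41.5 mm). Now I lift it.

```bash
python3 -m pendant '[[[-1,0,0],[0,0,0],0.8],[[-3,0,0],[0,0,0],0.8],[[-4,0,0],[0,0,0],0.8],[[-4,0,0],[0,0,0],0.8],[[-2,0,0],[-0.16,0,0],0.8],[[0,0,0],[-0.16,0,0],0.8],[[0,0,0],[-0.167,0,0],0.8]]'
python3 - <<'E'
from h import *
go([.626,.0336,.10],-1.332)
E
```

```text
clock: 5.65
ee_pos: [0.6079, -0.3787, 0.1729]
orientation: [1.027, 1.313, -1.027]
force: [1.0, -0.5, -0.8]
gripper_width: 0.0415
t5.65 pos [ 0.6079 -0.3787  0.1729] yaw -1.327 q6 0.68 w 0.0415 F [ 1.0124 -0.5498 -0.752 ] | turn [ 0.0054  0.0015 -0.0009] then shift cm [  7.2859  11.5136 -39.6354]
```

```bash
python3 -m pendant '[[[0,0.7,-2.5],[0,0,0],0.8],[[0,1.5,-5.1],[0,0,0],0.8],[[0,1.7,-5.9],[0,0,0],0.8],[[0,1.7,-5.9],[0,0,0],0.8],[[0,1.7,-5.9],[0,0,0],0.8],[[0,1.7,-5.9],[0,0,0],0.8],[[0,1.5,-5.1],[0,0,0],0.8],[[0,0.7,-2.5],[0,0,0],0.8]]'
python3 -m pendant '[[[2,0.3,-0.8],[0,0,0],0.8],[[3,0,0],[0,0,0],0.8],[[2.3,0,0],[0,0,0],0.8],[[0,0,0],[0,0,0],0.8]]'
python3 - <<'E'
from h import *
go([.626,.0336,.055],-1.332)
p=robot.snapshot("wrist");save(p,"wr2.png",s=1.2)
T=robot.snapshot("top");save(T,"top2.png",(150,175,290,280),5)
E
```

```text
clock: 6.65
ee_pos: [0.6242, 0.0286, 0.1721]
orientation: [1.032, 1.312, -1.031]
force: [-0.2, -0.6, 0.0]
gripper_width: 0.0411
clock: 7.15
ee_pos: [0.6249, 0.0342, 0.0975]
orientation: [1.032, 1.314, -1.034]
force: [-0.9, -0.3, 0.6]
gripper_width: 0.0419
t7.15 pos [0.6249 0.0342 0.0975] yaw -1.333 q6 1.28 w 0.0419 F [-0.8507 -0.3274  0.5849] | turn [-0.0014 -0.0006  0.0024] then shift cm [4.2516 0.097  0.0868]
```

View pics/wr2.png

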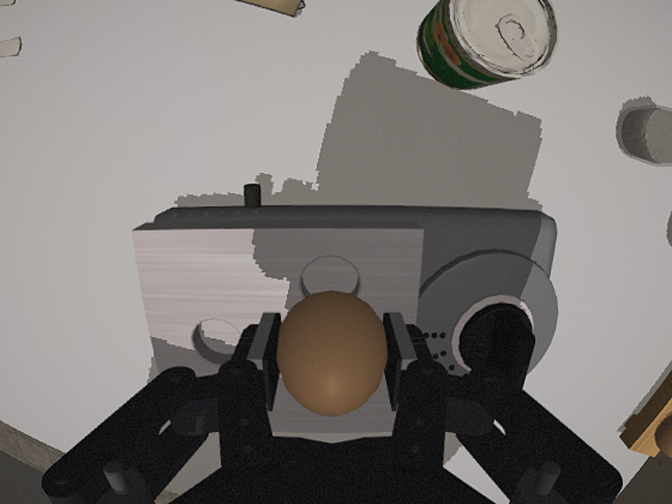

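Wrist view: the egg is held upright. Well A lies at (330,277) and well B at (217,340). I check both against the top-camera fix.

```bash
python3 - <<'E'
from h import *
p=robot.snapshot("wrist")
def pj(X):
    c=(np.array(X)-p["position"])@att(p); r=np.arctan2(np.hypot(c[:,0],c[:,1]),-c[:,2]); h=np.hypot(c[:,0],c[:,1])
    return np.c_[p["cx"]+p["fx"]*r*c[:,0]/h,p["cy"]-p["fy"]*r*c[:,1]/h]*1.2
a=np.linspace(0,6.283,60); circ=np.c_[np.cos(a),np.sin(a),0*a]*.0155
for n,X in dict(A=[.6259,.0336,.052],B=[.5748,.088,.052]).items():
    q=pj(circ+X); print(n,"u",q[:,0].min(),q[:,0].max(),"v",q[:,1].min(),q[:,1].max(), "c",pj(np.array([X])))
for x,y in((300,277),(359,277),(329.5,255),(217,340)): print(fish(p,x/1.2,y/1.2,.052))
im=cv2.resize(p["pixels"][:,:,::-1],None,fx=1.2,fy=1.2)[170:420,130:430]
cv2.imwrite("pics/wr3.png",cv2.resize(im,None,fx=2.6,fy=2.4))
E
```

```text
A u 304.45783940851385 363.339985149077 v 261.20075629012456 315.26858254625023 c [[333.9079 289.039 ]]
B u 196.6161192096533 247.65000747968193 v 322.72322814909813 367.9745238109928 c [[221.756  346.1195]]
[0.6283 0.0524 0.052 ]
[0.6356 0.0225 0.052 ]
[0.6437 0.0403 0.052 ]
[0.5782 0.0913 0.052 ]
```

View pics/wr3.png

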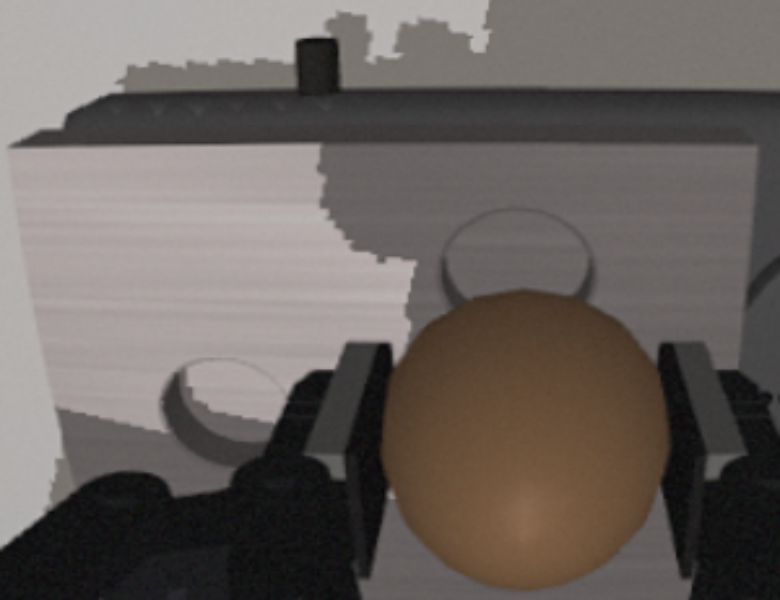

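```bash
cat >> h.py <<'E'
from scipy.optimize import least_squares
def pj(p,X):
    c=(np.array(X)-p["position"])@att(p); h=np.hypot(c[:,0],c[:,1]); r=np.arctan2(h,-c[:,2])
    return np.c_[p["cx"]+p["fx"]*r*c[:,0]/h,p["cy"]-p["fy"]*r*c[:,1]/h]
a,t=np.meshgrid(np.linspace(0,6.283,90),np.linspace(-np.pi/2,np.pi/2,60))
EGG=np.c_[(.0215*np.cos(t)*np.cos(a)).ravel(),(.0215*np.cos(t)*np.sin(a)).ravel(),(np.where(t>0,.0345,.0215)*np.sin(t)).ravel()+.0215]
CIRC=np.c_[np.cos(a[0]),np.sin(a[0]),0*a[0]]*.0155
def fit(p,S,X0,obs,fz):  # obs: umin,umax,vmin,vmax (None=skip), pixels of full image
    k=[i for i,o in enumerate(obs) if o is not None]
    def f(q):
        X=np.array([q[0],q[1],X0[2]+(q[2] if fz else 0)]); s=pj(p,S+X); b=[s[:,0].min(),s[:,0].max(),s[:,1].min(),s[:,1].max()]
        return [b[i]-obs[i] for i in k]
    r=least_squares(f,[X0[0],X0[1],0] if fz else X0[:2],diff_step=1e-4,x_scale=.01); print(r.x,"res",r.fun)
E
python3 - <<'E'
from h import *
p=robot.snapshot("wrist")
fit(p,EGG,[.625,.034,.0895],np.array([276.5,387.3,290.4,415])/1.2,True)
fit(p,EGG,[.625,.034,.0895],np.array([276.5,387.3,290.4,415])/1.2,False)
fit(p,CIRC,[.626,.034,.052],[300.4/1.2,358.1/1.2,256.3/1.2,None],False)
fit(p,CIRC,[.575,.088,.052],[191.9/1.2,None,318.75/1.2,363.75/1.2],False)
go([.626,.0336,.055],-1.332)
E
```

```text
[ 0.626   0.0345 -0.0028] res [ 0.0962 -0.0961 -0.0856  0.0798]
[0.6277 0.0349] res [-0.9223  0.9214 -1.1293  1.4149]
[0.628  0.0364] res [-0.5691  0.5688  0.0316]
[0.5768 0.091 ] res [-0.007  -0.2729  0.3137]
t7.35 pos [0.6264 0.0336 0.0997] yaw -1.333 q6 1.28 w 0.0415 F [-0.1478  0.2507 -0.4314] | turn [-0.0006  0.0006 -0.0018] then shift cm [ 4.4674 -0.0355 -0.0106]
```

```bash
python3 -m pendant '[[[1.5,0.24,-0.13],[0,0,0],0.8],[[1.5,0,0],[0,0,0],0.8],[[0.8,0,0],[0,0,0],0.8],[[0,0,0],[0,0,0],0.8],[[0,0,0],[0,0,0],0.8]]'
python3 -m pendant '[[[0.2,0,0],[0,0,0],0.8],[[0,0,0],[0,0,0],0.8]]'
python3 -m pendant '[[[0.15,0,0],[0,0,0],0.8],[[0,0,0],[0,0,0],0.8]]'
python3 -m pendant '[[[0.1,0,0],[0,0,0],0.8],[[0,0,0],[0,0,0],0.8]]'
```

```text
clock: 7.98
ee_pos: [0.6281, 0.0352, 0.0604]
orientation: [1.032, 1.312, -1.031]
force: [0.5, -0.9, -0.1]
gripper_width: 0.0412
clock: 8.22
ee_pos: [0.628, 0.0352, 0.0584]
orientation: [1.032, 1.312, -1.031]
force: [0.1, -0.1, -1.3]
gripper_width: 0.0414
clock: 8.48
ee_pos: [0.628, 0.0352, 0.0569]
orientation: [1.031, 1.313, -1.031]
force: [0.4, -0.3, 0.9]
gripper_width: 0.0413
clock: 8.72
ee_pos: [0.628, 0.0352, 0.0562]
orientation: [1.031, 1.312, -1.031]
force: [-2.1, -0.6, 4.9]
gripper_width: 0.0415
```

```bash
python3 -m pendant '[[[0,-0.08,0],[0,0,0],0.8],[[0,0,0],[0,0,0],0.8]]'
python3 -m pendant '[[[0.06,0,0],[0,0,0],0.8],[[0,0,0],[0,0,0],0.8]]'
```

```text
clock: 8.98
ee_pos: [0.6273, 0.0351, 0.0559]
orientation: [1.032, 1.312, -1.031]
force: [-0.1, 0.1, 3.3]
gripper_width: 0.041
clock: 9.22
ee_pos: [0.6272, 0.0351, 0.0556]
orientation: [1.031, 1.313, -1.031]
force: [-2.8, -0.5, 7.5]
gripper_width: 0.0415
```

```bash
python3 -m pendant '[[[0,-0.05,0],[0,0,0],0.8],[[0,0,0],[0,0,0],0.47],[[0,0,0],[0,0,0],0.44],[[0,0,0],[0,0,0],0.4],[[0,0,0],[0,0,0],0.3],[[0,0,0],[0,0,0],0.1],[[0,0,0],[0,0,0],0.1]]'
python3 - <<'E'
from h import *
p=robot.snapshot("wrist");save(p,"wr4.png",s=1.2)
go([.626,.0336,.055],-1.332)
E
```

```text
clock: 10.1
ee_pos: [0.6267, 0.0349, 0.0552]
orientation: [1.031, 1.313, -1.031]
force: [0.5, 0.3, 0.1]
gripper_width: 0.0767
t10.15 pos [0.6267 0.0349 0.0552] yaw -1.332 q6 1.28 w 0.0769 F [ 0.5653  0.0874 -0.0803] | turn [0.     0.0001 0.    ] then shift cm [ 0.0177 -0.1002  0.1104]
```

View pics/wr4.png

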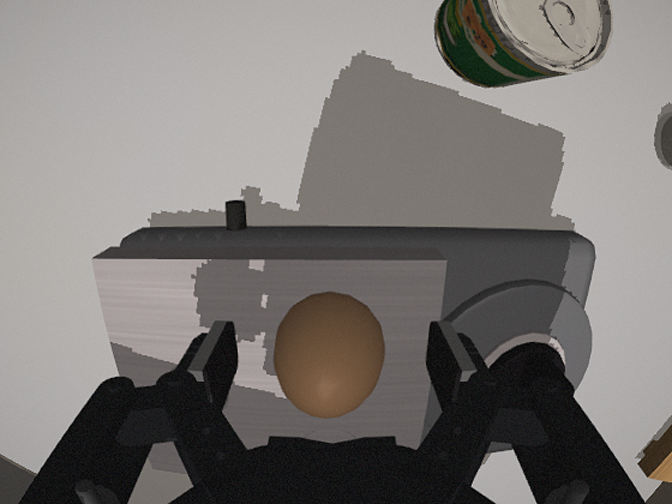

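Egg 1 stands upright in well A (330,355) with the fingers clear of it. Up and on to egg 2.

```bash
python3 -m pendant '[[[-2,0,0],[0,0,0],0],[[-5,0,0],[0,0,0],0],[[-5,0,0],[0,0,0],0],[[0,0,0],[0.162,0,0],0],[[0,0,0],[0.162,0,0],0],[[0,0,0],[0.163,0,0],0]]'
python3 - <<'E'
from h import *
go([.5315,-.358,.12],-1.819)
E
```

```text
clock: 10.9
ee_pos: [0.6266, 0.0349, 0.1754]
orientation: [1.394, 1.078, -1.393]
force: [-0.1, -0.4, -0.2]
gripper_width: 0.085
t10.90 pos [0.6266 0.0349 0.1754] yaw -1.824 q6 1.77 w 0.0850 F [-0.0628 -0.4403 -0.1744] | turn [-0.0054  0.     -0.0003] then shift cm [ 5.5378  0.4312 40.4256]
```

```bash
python3 -m pendant '[[[0,0.1,3],[0,0,0],0],[[0,0.1,5.5],[0,0,0],0],[[0,0,5.9],[0,0,0],0],[[0,0,5.9],[0,0,0],0],[[0,0,5.9],[0,0,0],0],[[0,0,5.9],[0,0,0],0],[[1.5,0.1,5],[0,0,0],0],[[2,0.1,3.3],[0,0,0],0]]'
python3 -m pendant '[[[2,0,0],[0,0,0],0],[[0,0,0],[0,0,0],0]]'
python3 - <<'E'
from h import *
go([.5315,-.358,.0325],-1.819)
p=robot.snapshot("wrist")
for d in robot.cut_out(p,"egg_a"):
    v,u=np.nonzero(d["mask"]); print(d["confidence"],len(u)); fit(p,EGG,[.5315,-.358,.023],[u.min()-.5,u.max()+.5,v.min()-.5,v.max()+.5],False)
E
```

```text
clock: 11.9
ee_pos: [0.5307, -0.3601, 0.1402]
orientation: [1.391, 1.079, -1.39]
force: [0.2, -0.1, -0.0]
gripper_width: 0.0854
clock: 12.15
ee_pos: [0.5306, -0.3576, 0.1189]
orientation: [1.39, 1.084, -1.391]
force: [0.3, -0.3, -1.0]
gripper_width: 0.0856
t12.15 pos [ 0.5306 -0.3576  0.1189] yaw -1.820 q6 1.12 w 0.0856 F [ 0.2608 -0.3114 -0.961 ] | turn [-0.0008 -0.0012  0.0025] then shift cm [8.6389 0.0976 0.02  ]
0.62 3058
[ 0.5318 -0.3576] res [-0.174   0.1743 -0.1951  0.2119]
```

```bash
python3 -m pendant '[[[3,0.05,0],[0,0,0],0],[[3,0,0],[0,0,0],0],[[2.2,0,0],[0,0,0],0],[[0.5,0,0],[0,0,0],0],[[0,0,0],[0,0,0],0]]'
python3 -m pendant '[[[0,0,0],[0,0,0],0.8],[[0,0,0],[0,0,0],0.8],[[0,0,0],[0,0,0],0.8],[[0,0,0],[0,0,0],0.8],[[0,0,0],[0,0,0],0.8],[[0,0,0],[0,0,0],0.8]]'
python3 -m pendant '[[[-1,0,0],[0,0,0],0.8],[[-3,0,0],[0,0,0],0.8],[[-4,0,0],[0,0,0],0.8],[[-4,0,0],[0,0,0],0.8],[[-2,0,0],[-0.16,0,0],0.8],[[0,0,0],[-0.16,0,0],0.8],[[0,0,0],[-0.167,0,0],0.8]]'
python3 - <<'E'
from h import *
go([.5553,.0177,.10],-1.332)
E
```

```text
clock: 12.88
ee_pos: [0.5324, -0.3578, 0.0342]
orientation: [1.389, 1.08, -1.389]
force: [-0.6, 0.4, -0.5]
gripper_width: 0.0853
clock: 13.62
ee_pos: [0.5321, -0.3585, 0.0341]
orientation: [1.389, 1.079, -1.389]
force: [-1.3, -1.4, 5.2]
gripper_width: 0.0415
clock: 14.5
ee_pos: [0.5318, -0.3576, 0.1741]
orientation: [1.027, 1.314, -1.027]
force: [0.6, 0.3, -0.9]
gripper_width: 0.0412
t14.50 pos [ 0.5318 -0.3576  0.1741] yaw -1.327 q6 0.63 w 0.0412 F [ 0.6163  0.291  -0.8842] | turn [ 0.0054  0.0003 -0.0004] then shift cm [  7.4094  11.1625 -35.9036]
```

```bash
python3 -m pendant '[[[0,0.8,-2.5],[0,0,0],0.8],[[0,1.6,-5],[0,0,0],0.8],[[0,1.75,-5.7],[0,0,0],0.8],[[0,1.75,-5.7],[0,0,0],0.8],[[0,1.75,-5.7],[0,0,0],0.8],[[0,1.6,-5.2],[0,0,0],0.8],[[0,1.2,-4.2],[0,0,0],0.8],[[0,0.7,-1.9],[0,0,0],0.8]]'
python3 -m pendant '[[[2,0,0],[0,0,0],0.8],[[3,0,0],[0,0,0],0.8],[[2.4,0,0],[0,0,0],0.8],[[0,0,0],[0,0,0],0.8],[[0,0,0],[0,0,0],0.8]]'
python3 - <<'E'
from h import *
go([.5553,.0177,.0605],-1.332)
p=robot.snapshot("wrist");save(p,"wr5.png",(100,130,480,400),2)
E
```

```text
clock: 15.5
ee_pos: [0.5545, 0.0203, 0.1735]
orientation: [1.031, 1.313, -1.031]
force: [0.5, -0.6, -0.6]
gripper_width: 0.0415
clock: 16.12
ee_pos: [0.5556, 0.0172, 0.1001]
orientation: [1.032, 1.312, -1.032]
force: [-0.1, -0.2, -0.1]
gripper_width: 0.0414
t16.12 pos [0.5556 0.0172 0.1001] yaw -1.333 q6 1.25 w 0.0414 F [-0.0676 -0.2248 -0.0717] | turn [-0.0009  0.0004 -0.0008] then shift cm [ 3.956  -0.0171 -0.0523]
```

View pics/wr5.png

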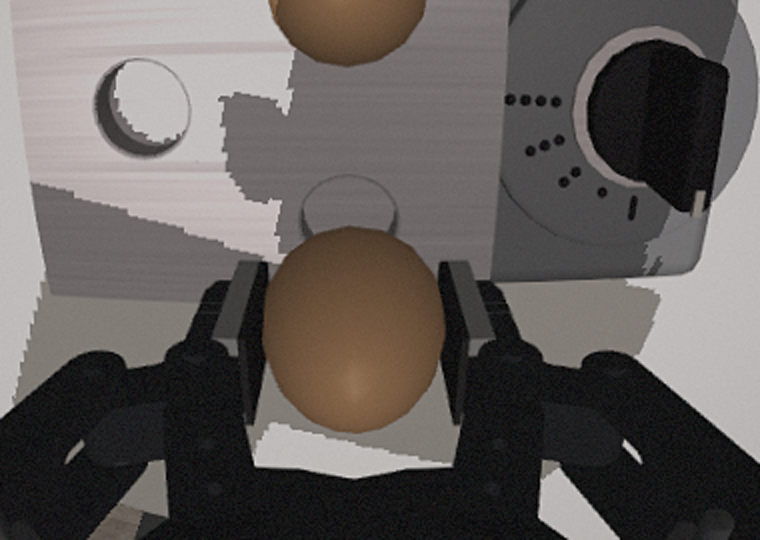

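```bash
python3 - <<'E'
from h import *
p=robot.snapshot("wrist")
go([.5553,.0177,.0605],-1.332)
o=lambda a,b,c,d:[100+a/2,100+b/2,130+c/2,None if d is None else 130+d/2]
fit(p,EGG,[.555,.017,.090],o(263,444,226,433),True)
fit(p,CIRC,[.555,.017,.052],o(303,398,175,None),False)
fit(p,CIRC,[.575,.088,.052],o(94,190,58,158),False)
E
```

```text
t16.23 pos [0.5557 0.0173 0.1003] yaw -1.333 q6 1.24 w 0.0414 F [ 0.581  -0.3863 -1.2992] | turn [-0.0005  0.0006 -0.0015] then shift cm [ 3.9783 -0.0288 -0.0508]
[ 0.5542  0.0177 -0.0038] res [-0.3324  0.3321  0.2955 -0.2762]
[0.5549 0.0188] res [-0.6734  0.6736  0.038 ]
[0.5756 0.0906] res [ 0.7095 -0.6231  0.7088 -0.7855]
```

```bash
python3 -m pendant '[[[1.5,0,-0.07],[0,0,0],0.8],[[1.5,0,0],[0,0,0],0.8],[[0.8,0,0],[0,0,0],0.8],[[0,0,0],[0,0,0],0.8],[[0,0,0],[0,0,0],0.8]]'
python3 -m pendant '[[[0.2,0,0],[0,0,0],0.8],[[0,0,0],[0,0,0],0.8]]'
python3 -m pendant '[[[0.15,0,0],[0,0,0],0.8],[[0,0,0],[0,0,0],0.8]]'
```

```text
clock: 16.85
ee_pos: [0.5552, 0.018, 0.0613]
orientation: [1.031, 1.313, -1.031]
force: [-0.9, 0.6, -0.2]
gripper_width: 0.0412
clock: 17.1
ee_pos: [0.5551, 0.0181, 0.0593]
orientation: [1.031, 1.312, -1.031]
force: [-0.5, 0.0, 0.2]
gripper_width: 0.0412
clock: 17.35
ee_pos: [0.5551, 0.0181, 0.0576]
orientation: [1.031, 1.313, -1.032]
force: [-0.1, -0.2, -0.2]
gripper_width: 0.0416
```

```bash
python3 -m pendant '[[[0.1,0,0],[0,0,0],0.8],[[0,0,0],[0,0,0],0.8]]'
python3 -m pendant '[[[0.1,0,0],[0,0,0],0.8],[[0,0,0],[0,0,0],0.8]]'
```

```text
clock: 17.6
ee_pos: [0.5551, 0.018, 0.0569]
orientation: [1.031, 1.313, -1.031]
force: [-1.5, 0.3, 3.3]
gripper_width: 0.0415
clock: 17.85
ee_pos: [0.555, 0.0181, 0.0563]
orientation: [1.031, 1.313, -1.031]
force: [-3.9, 0.5, 10.3]
gripper_width: 0.0411
```

```bash
python3 -m pendant '[[[0,-0.1,0],[0,0,0],0.8],[[0,0,0],[0,0,0],0.8]]'
python3 -m pendant '[[[0,0,0],[0,0,0],0.47],[[0,0,0],[0,0,0],0.44],[[0,0,0],[0,0,0],0.4],[[0,0,0],[0,0,0],0.3],[[0,0,0],[0,0,0],0.1],[[0,0,0],[0,0,0],0.1]]'
python3 -m pendant '[[[-2,0,0],[0,0,0],0],[[-5,0,0],[0,0,0],0],[[-5,0,0],[0,0,0],0],[[0,0,0],[0,0,0],0]]'
python3 - <<'E'
from h import *
go([.6127,-.0725,.1],1.81)
p=robot.snapshot("wrist");save(p,"wr6.png",s=1.4)
T=robot.snapshot("top")
for n,q in (("w",p),("t",T)):
  for o in ("egg_a","dial_grip"):
    for d in robot.cut_out(q,o): v,u=np.nonzero(d["mask"]); print(n,o,d["confidence"],len(u),u.min(),u.max(),v.min(),v.max())
E
```

```text
clock: 18.1
ee_pos: [0.5546, 0.018, 0.0563]
orientation: [1.032, 1.311, -1.03]
force: [-0.3, 1.6, 7.3]
gripper_width: 0.0416
clock: 18.85
ee_pos: [0.5541, 0.0178, 0.0557]
orientation: [1.031, 1.313, -1.032]
force: [0.3, -0.4, -0.7]
gripper_width: 0.077
clock: 19.35
ee_pos: [0.5555, 0.0178, 0.1791]
orientation: [1.033, 1.307, -1.028]
force: [-0.4, 0.3, 0.5]
gripper_width: 0.0855
t19.35 pos [0.5555 0.0178 0.1791] yaw -1.332 q6 1.25 w 0.0855 F [-0.4376  0.2653  0.5373] | turn [ 3.1413 -0.0097 -0.0034] then shift cm [  7.9117  -3.422  -10.1275]
w egg_a 0.93 2375 248 302 92 146
w egg_a 0.8 2147 250 300 186 239
w dial_grip 0.86 2328 363 413 139 200
t dial_grip 0.83 373 245 266 204 225
```

View pics/wr6.png

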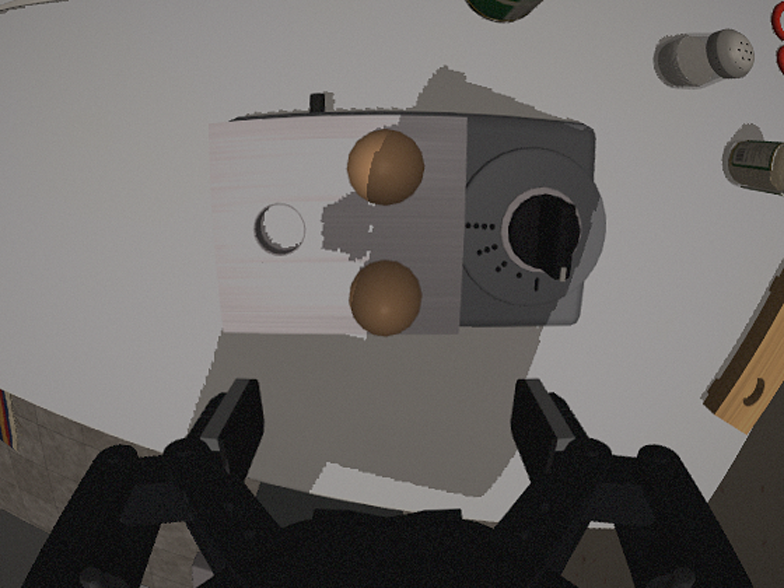

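```bash
python3 - <<'E'
from h import *
p=robot.snapshot("wrist")
go([.6135,-.0715,.1],-1.332)
fit(p,CIRC*24/15.5,[.613,-.072,.054],np.array([502,580,187,271])/1.4,False)
fit(p,CIRC,[.575,.088,.052],np.array([255,305,203,254])/1.4,False)
E
```

```text
t19.70 pos [0.5538 0.0178 0.1745] yaw -1.332 q6 1.25 w 0.0854 F [-0.5985 -0.2191 -0.6848] | turn [-0.     -0.0005  0.0019] then shift cm [ 7.4543  3.6896 10.0899]
[ 0.6118 -0.0629] res [ 1.3937 -1.6477  2.0833 -2.2692]
[0.5739 0.0897] res [-0.0436  0.0414  0.0017 -0.0007]
```

```bash
python3 - <<'E'
from h import *
p=robot.snapshot("wrist"); go([.6135,-.0715,.1],-1.332)
for u,v,z in((541,229,.054),(533,226,.052),(502,229,.054),(580,229,.054),(280,229,.052),(563,272,.086),(537,284,.05),(540,194,.086)): print(u,v,fish(p,u/1.4,v/1.4,z))
for y in(-.0725,-.063): print(pj(p,CIRC*24/15.5+[.6127,y,.054])[::15]*1.4)
im=p["pixels"][125:215,320:440].astype(int).sum(2)
print(im[40,10:110])   # row 165 (=231/1.4)
T=robot.snapshot("top"); jm=T["pixels"][190:240,225:290].astype(int).sum(2); print(jm[25])
E
```

```text
t19.75 pos [0.5539 0.0178 0.1747] yaw -1.332 q6 1.25 w 0.0853 F [-0.0374  0.8129 -0.5372] | turn [ 0.     -0.0005  0.0016] then shift cm [ 7.4722  3.6815 10.0918]
541 229 [ 0.6121 -0.0624  0.054 ]
533 226 [ 0.6123 -0.0576  0.052 ]
502 229 [ 0.6055 -0.0386  0.054 ]
580 229 [ 0.6192 -0.0876  0.054 ]
280 229 [0.5738 0.0895 0.052 ]
563 272 [ 0.5954 -0.0704  0.086 ]
537 284 [ 0.5777 -0.0727  0.05  ]
540 194 [ 0.6322 -0.044   0.086 ]
[[567.0674 195.0008]
 [530.6819 204.5489]
 [519.8702 243.1373]
 [545.3303 269.5171]
 [579.8998 258.1294]
 [589.8454 221.0035]]
[[553.3147 190.4526]
 [516.1641 200.1723]
 [505.4663 239.13  ]
 [531.7368 265.7806]
 [567.0459 254.2808]
 [576.9085 216.7083]]
[286 279 272 244 199 208 200 198 205 195 204 198 211 207 185 201 189 197
 206 190 201 193 200 202 200 196 196 202 205 163 229 324 324 324 337 314
   9  51  54  61  64  34  76  52  76  78  55  76  67  94  37  85  53  75
  73  36  63  48  33  33  47  58  47  46  39  28  30  30  30  30  49  41
  60  42  63  80  70  62  64  41  63  46  72  64  35  70  32 172 246 191
 183 172 298 295 291 284 289 283 291 287]
[ 56  83  75  84  95  88  86  70  85  77  76  84 102 152 175 196 208 200
 191 352 164 106 101  88 104 103  98  91  85  90  97  94 100  96 112 104
 109 124 106 107 110 110 296 306 232 225 358 361 362 360 356 359 331 238
 338 501 507 509 504 505 511 513 506 514 511]
```

```bash
python3 -m pendant '[[[0,1.2,3],[0,0,0],0],[[0,1.3,4],[0,0,0],0],[[1,1.2,3],[0,0,0],0],[[2,0,0],[0,0,0],0],[[0,0,0],[0,0,0],0],[[0,0,0],[0,0,0],0]]'
python3 - <<'E'
from h import *
go([.613,-.070,.060],-1.332)
p=robot.snapshot("wrist");save(p,"wr7.png",(160,120,400,300),3.3)
for d in robot.cut_out(p,"dial_grip"): v,u=np.nonzero(d["mask"]); print(d["confidence"],len(u),u.min(),u.max(),v.min(),v.max())
E
```

```text
clock: 20.55
ee_pos: [0.6138, -0.0703, 0.1461]
orientation: [1.031, 1.313, -1.031]
force: [-0.7, -0.7, 0.6]
gripper_width: 0.0854
t20.55 pos [ 0.6138 -0.0703  0.1461] yaw -1.332 q6 1.11 w 0.0854 F [-0.7017 -0.6772  0.5615] | turn [ 0.0004  0.0001 -0.0001] then shift cm [ 8.6099 -0.0688 -0.0513]
0.87 3178 246 307 185 262
0.68 2060 123 177 239 296
```

View pics/wr7.png

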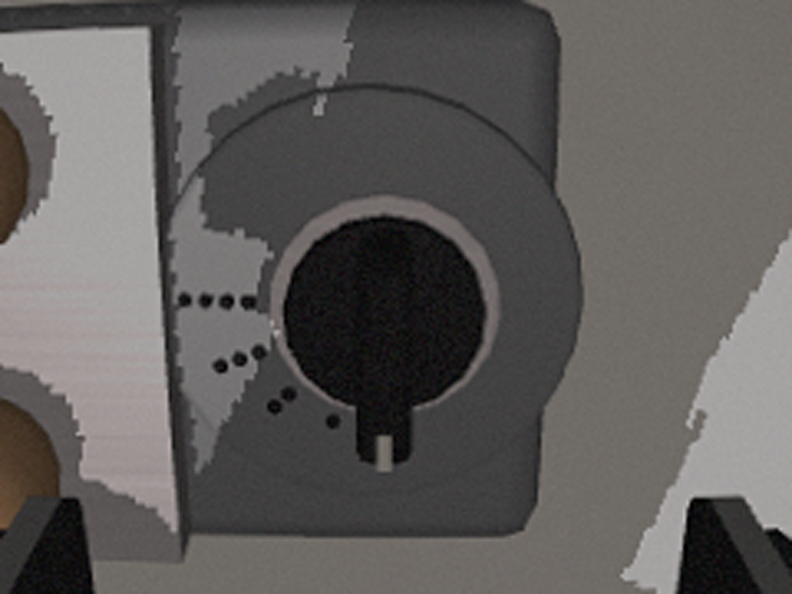

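Bar is straight between the fingers: centre column 385, finger midline 388. Disc spans 283..487 with its top at 215, pointer mark at (385,455).

```bash
python3 - <<'E'
from h import *
p=robot.snapshot("wrist"); go([.613,-.070,.060],-1.332)
fit(p,CIRC*24/15.5,[.613,-.07,.054],[160+283/3.3,160+487/3.3,120+215/3.3,None],False)
print("mark",fish(p,160+385/3.3,120+455/3.3,.086), "bar line pts",[fish(p,160+384.5/3.3,120+v/3.3,.086)[:2] for v in (420,460)])
E
```

```text
t20.70 pos [ 0.6139 -0.0703  0.1465] yaw -1.331 q6 1.11 w 0.0860 F [ 0.1904  0.9353 -1.175 ] | turn [ 0.0005  0.0006 -0.001 ] then shift cm [ 8.6518 -0.0831 -0.0514]
[ 0.6147 -0.0693] res [-0.586   0.5858  0.0357]
mark [ 0.5956 -0.074   0.086 ] bar line pts [array([ 0.6034, -0.0719]), array([ 0.5944, -0.0741])]
```

```bash
python3 -m pendant '[[[3,0,0],[0,0,0],0],[[3,0,0],[0,0,0],0],[[2,0,0],[0,0,0],0],[[0.6,0,0],[0,0,0],0],[[0,0,0],[0,0,0],0]]' 60
python3 -m pendant '[[[0,0,0],[0,0,0],0.6],[[0,0,0],[0,0,0],0.75],[[0,0,0],[0,0,0],0.85],[[0,0,0],[0,0,0],1],[[0,0,0],[0,0,0],1],[[0,0,0],[0,0,0],1],[[0,0,0],[0,0,0],1],[[0,0,0],[0,0,0],1]]'
python3 -c "
from h import *
s=robot.get_state();print(s['wrist_torque'],s['force']);go([.613,-.070,.060],-1.332)"
```

```text
clock: 21.32
ee_pos: [0.6139, -0.0705, 0.0602]
orientation: [1.031, 1.312, -1.031]
force: [0.1, -0.4, 0.3]
gripper_width: 0.0853
clock: 22.32
ee_pos: [0.6137, -0.0703, 0.06]
orientation: [1.032, 1.313, -1.031]
force: [-0.9, 3.5, 5.5]
gripper_width: 0.0112
[ 0.5439  0.3174 -0.0355] [-0.8978  3.4586  5.5042]
t22.32 pos [ 0.6137 -0.0703  0.06  ] yaw -1.332 q6 1.11 w 0.0112 F [-0.8978  3.4586  5.5042] | turn [-0.     -0.0002 -0.0002] then shift cm [ 0.0046 -0.0613 -0.0459]
```

```bash
python3 -m pendant '[[[-0.05,0,0],[0.1,0,0],1],[[0,0,0],[0.1,0,0],1],[[0,0,0],[0.1,0,0],1],[[0,0,0],[0.1,0,0],1],[[0,0,0],[0.1,0,0],1],[[0,0,0],[0.1,0,0],1],[[0,0,0],[0.1,0,0],1],[[0,0,0],[0.1,0,0],1]]'
python3 -m pendant '[[[0,0,0],[0.1,0,0],1],[[0,0,0],[0.1,0,0],1],[[0,0,0],[0,0,0],1],[[0,0,0],[0,0,0],1]]'
python3 - <<'E'
from h import *
s=robot.get_state();print(s['wrist_torque'],s['force'],s['joint_pos']);go([.613,-.070,.060],-2.532)
p=robot.snapshot("wrist")
for d in robot.cut_out(p,"dial_grip"): v,u=np.nonzero(d["mask"]); print(d["confidence"],len(u),u.min(),u.max(),v.min(),v.max())
E
```

```text
clock: 23.32
ee_pos: [0.6135, -0.0709, 0.0601]
orientation: [1.611, 0.887, -1.612]
force: [-1.1, -1.8, 0.8]
gripper_width: 0.0109
clock: 23.82
ee_pos: [0.6135, -0.0709, 0.0601]
orientation: [1.742, 0.749, -1.743]
force: [-3.0, -4.8, 0.7]
gripper_width: 0.011
[-0.8276  0.5879  0.1095] [-3.0038 -4.7777  0.7065] [-0.2218  0.6871  1.7245 -0.0008  0.7304  2.1085]
t23.82 pos [ 0.6135 -0.0709  0.0601] yaw -2.330 q6 2.11 w 0.0110 F [-3.0038 -4.7777  0.7065] | turn [0.2023 0.0007 0.0001] then shift cm [ 0.01   -0.1024 -0.0158]
0.81 5053 231 321 222 344
```

```bash
python3 -m pendant '[[[0,0,0],[0.1,0,0],1],[[0,0,0],[0.1,0,0],1],[[0,0,0],[0,0,0],1],[[0,0,0],[0,0,0],1]]'
python3 - <<'E'
from h import *
s=robot.get_state();print(s['wrist_torque'],s['force']);go([.613,-.070,.060],-2.532)
p=robot.snapshot("wrist");T=robot.snapshot("top")
a=cv2.resize(p["pixels"][100:400,120:440],(640,600)); b=cv2.resize(T["pixels"][180:290,140:300],(160*5//5,110)); 
cv2.imwrite("pics/fin.png",cv2.resize(p["pixels"][100:400,100:500,::-1],(800,600),interpolation=cv2.INTER_CUBIC))
for n,q in(("w",p),("t",T)):
  print(n,[(d["centre"],round(d["confidence"],2)) for d in robot.spot_in(q,"egg_a")][:3])
for o in["salt_shaker","jar_thyme","food_tin"]: print(o,[d["centre"] for d in robot.spot_in(T,o)][:1])
E
```

```text
clock: 24.42
ee_pos: [0.6133, -0.071, 0.0601]
orientation: [1.871, 0.591, -1.873]
force: [-4.8, -5.5, 2.0]
gripper_width: 0.0108
[-0.9206  0.7267  0.0943] [-4.7902 -5.5277  2.0116]
t24.43 pos [ 0.6133 -0.071   0.0601] yaw -2.530 q6 2.31 w 0.0108 F [-4.7902 -5.5277  2.0116] | turn [0.002  0.001  0.0001] then shift cm [ 0.0096 -0.1032 -0.0322]
w [([0.6306, -0.085, 0.0401], 0.58), ([0.6183, 0.018, 0.0669], 0.49)]
t [([0.6131, 0.1125, 0.05], 0.18)]
salt_shaker [[0.7616, -0.1592, 0.0729]]
jar_thyme [[0.7133, -0.2476, 0.1035]]
food_tin [[0.7686, -0.0177, 0.0722]]
```

View pics/fin.png

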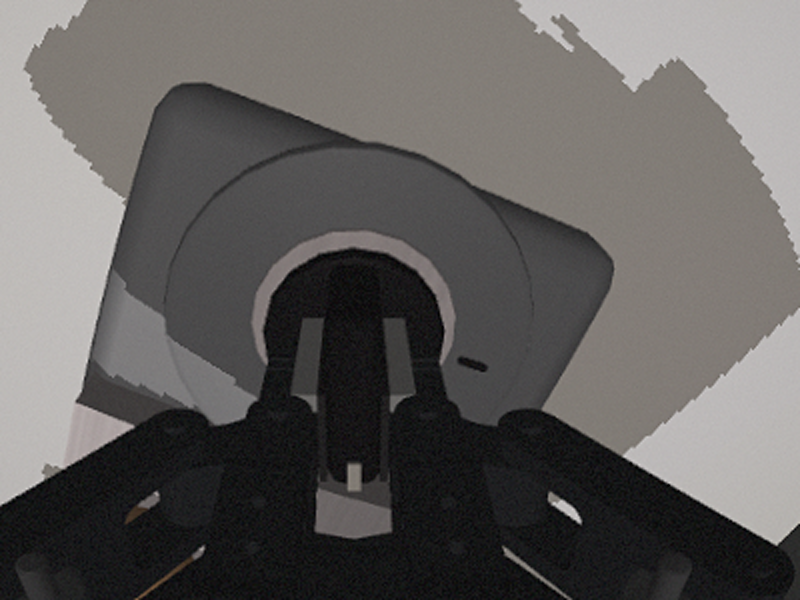

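```bash
python3 - <<'E'
from h import *
S=robot.snapshot("side")
for n in("egg_a","dial_pointer"): print(n,[(d["centre"],round(d["confidence"],2)) for d in robot.spot_in(S,n)][:4])
for X in([.627,.035,.073],[.555,.018,.073]): print("expected px",proj(S,np.array(X)))
for d in robot.cut_out(S,"egg_a"): v,u=np.nonzero(d["mask"]); print(round(d["confidence"],2),len(u),u.min(),u.max(),v.min(),v.max())
E
```

```text
egg_a [([0.5432, 0.0294, 0.0779], 0.89), ([0.6175, 0.0506, 0.0831], 0.73)]
dial_pointer [([0.6047, -0.0576, 0.0548], 0.51), ([0.5647, 0.0806, 0.0467], 0.39)]
expected px (np.float64(233.19918664378986), np.float64(238.39887354358066))
expected px (np.float64(264.0780656821319), np.float64(244.42525939668576))
0.77 374 255 273 233 256
0.68 352 223 241 227 250
```

```bash
python3 -c "
from h import *
go([.613,-.070,.060],-2.532);print(robot.job_done())"
```

```text
t24.98 pos [ 0.6133 -0.071   0.0601] yaw -2.530 q6 2.31 w 0.0108 F [-4.0201 -5.4411  1.9583] | turn [0.0021 0.001  0.0001] then shift cm [ 0.0092 -0.103  -0.032 ]
the job is handed in; nothing more can be done
None
```

Both eggs are standing upright in two separate wells of the cooker, released. The gripper is holding the dial at the third notch, and the job was handed in at 25.0 s.

**Eggs:** in the last side-camera check both egg outlines were where they should be, taller than wide (about 18 × 23 px). The arm hid them from the last top and wrist pictures, where the network's egg reports were wrong, low-confidence or both. I did not rely on those.

**Dial:** I turned it only after both eggs were released. The tool turned 1.20 rad clockwise and the bar was still in line with the fingers, so the dial is at about 1.20 rad and never went on towards 1.6. The fingers hid the three dots, so I judged the notch by the angle, not the marks. Forces there were steady, about 7 N.

**Surroundings:** from the top camera, salt shaker, spice jar and tin are within about 6 mm of their starting positions, which is about what the network's error allows.

**Disagreements:** the top and wrist cameras differed by 1–3 mm on the wells and the dial. I settled on values between the two and used the contact force to seat the eggs.

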